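Hold the cutting guide against the fence

ROBOT

A 6-joint arm with a two-finger parallel gripper is mounted at the origin on the work surface. World frame = base frame: x ahead of the robot, y to its left, z up, the work surface at z = 0. Lengths are in m, angles in rad, forces in N, time in s.
With the tool pointing down it reaches from about 0.325 to 0.775 m from the base axis. Payload 5.5 kg.
Tool frame: the origin (TCP) lies on the centre line of the jaws, within the pads' length; the fingertips stand 19 mm ahead of it and the grasp point (between the pads) is the TCP (nose_length is the distance from the TCP to the fingertips, in m); z points along the fingers, y is the direction in which the jaws open and shut (so a half turn about z gives the same grasp; the last joint's range is limited). The gripper opens to 85 mm and grips with 20 to 120 N. Pads are 22 mm wide; open, the fingers measure 114 mm over their backs; the gripper's body (76 mm by 85 mm) begins 54 mm behind the grasp point. The pads swing forward as they close: fully open they stand 13 mm farther back than shut.
Start: joints at [-1.366, 0.091, 1.231, -0, 1.82, -0.057], TCP at [0.155, -0.58, 0.25] pointing down, gripper open.
Joint ranges: [-2.87, 2.87], [-0.86, 2.18], [0.17, 2.46], [-1.51, 4.65], [0.06, 2.69], [-2.65, 2.65]. Speed limits (rad/s): [2.57, 2.57, 3.01, 3.14, 3.14, 3.14].

INTERFACE

Orientations are given as a rotation vector (axis times angle).
In Python, from plant import * gives the robot as it stands. Calls block until the motion is done:
- goto(position, orientation): joint-space move of the TCP to a pose.
- servo_line(position, ori=None, feed=0.15): straight line of the TCP; ori=None keeps the orientation; feed is the mean speed in m/s.
- set_joints(angles): joint-space move.
- set_gripper(opening): finger opening in m; the grip force is fixed at half the most; returns when the fingers have stopped.
- hold(seconds).
- solve_ik(position, orientation): joint angles nearest the present ones, or None.
- camera(name): name is "scene" or "top" or "wrist"; returns the picture (384x512x3 uint8, red, green, blue); there is no depth.
- camera_model(name): a dict with "fx", "fy", "cx", "cy" (pixels), "distortion" ([k1, k2, p1, p2, k3] as OpenCV has them; the pictures are not rectified), "R" (3x3) and "t" (3): a world point X has camera coordinates R X + t. Camera axes: x right, y down, z forward; pixel columns grow to the right and rows downward; lengths in m; the calibration is good to about 2 mm. A picture is of the moment at which its call begins: read the wrist's pose just before it. camera_model takes no time and is no camera call; for the wrist camera it gives the pose at the moment of the call.
A pose or a line that the arm cannot do raises IKError and nothing moves.
- job_done(): hands the job in, once; it reports no verdict.
Readings, each from a call of its own:
- read_t(): time.
- read_qpos(): joint angles.
- read_dq(): joint speeds.
- read_effort(): joint torques, N m.
- read_eef_pos(): TCP position.
- read_tcp_rot(): TCP orientation.
- read_force(): force on the tool from outside, world axes, zero at the start.
- read_wrist_torque(): the same for the moment, N m.
- read_finger_gap(): finger opening in m.
Only numpy, scipy, OpenCV 4.12 (cv2) and the standard library are available. Lean on these libraries where they do the work, as an engineer would, in place of code of your own. Each camera call takes 0.05 s, during which the arm holds its last target.

TASK

Lift the wooden cutting guide with the blue handle off its peg and set it flat on the brown work board, lengthwise along the fence on the robot's side of it and centred on the red mark. Then press it firmly down onto the board and against the fence at the same time with one diagonal push, and finish while still holding it pressed like that; do not let go. Leave everything else where it is, including the round stamp on the other peg.

Things in the scene. Friction and masses are not known exactly. Their poses are not given: they have to be found in the camera images.
- guide: Wooden cutting guide, about 0.3 kg: pale block 80 (x) x 110 (y) x 40 mm high; origin at the centre of its underside, z up. On its middle a blue flat D handle, 18 mm thick (x), 48 mm wide (y), top 90 mm above the origin, with a window 24 mm wide, open along x, from 40 to 68 mm up. Starts upright on stand_a's peg, which passes through the window, square to the stand within 0.1 rad.
- guide_bar (a point): Middle of the handle's solid top bar (18 x 48 x 22 mm), 79 mm above the guide's origin
- stand_a: Fixed wooden stand with the guide. Origin: on the table under the hanging place. Peg: level bar, 8 mm diameter, axis 200 mm up, pointing along the stand's -x. Post 26 x 30 mm, x from 70 to 96 mm, 216 mm tall. Foot 140 x 110 x 18 mm, x -35 to 105 mm. To free the guide raise it 12 to 18 mm, then draw it 85 mm level along the stand's -x. Stands left or right of the board.
- stand_a_tip (a point): Upturned tip of that peg: its top, 14 mm above the peg's axis and 22 mm along -x from the stand's origin
- board: Fixed brown work board 300 x 300 x 12 mm lying on the table. Origin: centre of its underside; its top is 12 mm up. The fence runs along its far edge.
- fence: Fixed pale wooden fence strip on the board, 24 mm thick (x) x 280 mm long (y) x 36 mm high, axes parallel to the board's. Origin: centre of its underside, at the board's top. Its working face looks along -x (towards the robot), 12 mm from the origin.
- mark: Red painted band 12 mm wide across the fence, showing where along the fence the guide's middle belongs. Origin: on the fence's centre line at the board's top; axes parallel to the fence's.
- stamp: Round terracotta stamp 72 mm across with a dark wooden D handle of the same shape as the guide's, hanging on the other, identical stand. Leave it.
- stand_b: The other, identical fixed stand, carrying the stamp; same axes and sizes as stand_a.
- tile: Loose terracotta tile 70 x 70 x 9 mm lying on the board's near half. Leave it. Origin: centre of underside.
- cork_block: Loose cork block 45 x 75 x 30 mm lying on the board's near half. Leave it. Origin: centre of underside.
- roller_a: Loose grey roller 46 mm diameter, 400 mm long along its y, lying near the far edge of the table. Leave it.
- slip_jar: White-lidded jar 72 mm across, 100 mm high, beyond the board, to the right. Leave it.
- awl: Pointed hand tool 150 mm long with wooden handle, beyond the board, to the left. Leave it.
There are look-alikes about, which are no part of the job. What is shaped like the guide but purple or yellow is not meant.

How it is judged:
On the way:
1. the guide is off its peg, gripped, clear of the stand and off the table (horizontal distance between guide and stand_a above 0.07 m and height (world z) of guide above 0.03 m and contact force between the fingers and guide above 1 N and contact force between guide and stand_a below 0.1 N), for 0.2 s.
At the end, for the whole second after the job is handed in: Guide flat on the board (3 mm, 0.05 rad), long side on the fence's near face (gap under 3 mm, 0.05 rad), middle within 15 mm of the red mark; the fingers press it so that it bears on the fence with over 4 N and on the board with over 8 N (its weight is at most 4 N), at rest, through the last second (contact force between guide and fence above 4 N and contact force between guide and board above 8 N and contact force between the fingers and guide above 2 N and x of guide in the frame of fence between -0.055 and -0.049 m and y of guide in the frame of mark between -0.015 and 0.015 m and z of guide in the frame of board between 0.009 and 0.015 m and angle between the y axis of guide and the y axis of fence, either way round below 0.05 rad and angle between guide's own z axis and vertical below 0.05 rad and contact force between guide and stand_a below 0.1 N and linear speed of guide below 0.01 m/s); the arm keeps its last pose, push and grip.
It fails at once if the tile, cork block, the grey roller, the jar or the awl is moved more than 30 mm (distance of any of tile, cork_block, roller_a, slip_jar, awl from where it was at the start of the episode above 0.03 m).
It fails at once if the stamp on the other peg is moved more than 50 mm (distance of stamp from where it was at the start of the episode above 0.05 m).
It also fails if it takes over 50 s, if anything falls off the work surface, if the arm or the gripper's body presses on something with over 40 N, if the wrist force passes 120 N, or if a joint passes its speed limit or range.

## Working session

There is one attempt and no reset: what is moved stays moved. The work goes in short steps, each a Python script; the robot and the scene stay as the last script left them, time stands still between calls to the robot, and variables do not carry over. Pictures are saved under pics/ and viewed, and the job is handed in when it is done.

```bash
ls; mkdir -p pics; python3 - <<'E'
from plant import *
import cv2,numpy as np
for n in ["scene","top","wrist"]:
    m=camera_model(n); im=camera(n); cv2.imwrite(f"pics/{n}0.png",im[:,:,::-1])
    print(n,m["fx"],m["fy"],m["cx"],m["cy"],m["distortion"],np.round(m["R"],3).tolist(),np.round(m["t"],3))
    print("campos",-np.array(m["R"]).T@np.array(m["t"]))
print(read_t(),read_eef_pos(),read_tcp_rot(),read_force(),read_finger_gap())
E
```

```text
pics
scene 387.4459569004191 387.4459569004191 262.7773324629656 190.8796394300856 [-0.05071289  0.          0.          0.          0.        ] [[0.151, 0.989, -0.002], [0.678, -0.105, -0.727], [-0.719, 0.109, -0.687]] [-0.086 -0.245  1.459]
campos [ 1.22791467 -0.09913049  0.82322421]
top 384.6377017984913 384.6377017984913 255.54632115894788 194.55844712877013 [-0.09797809  0.          0.          0.          0.        ] [[0.022, -1.0, 0.001], [-0.985, -0.022, -0.172], [0.172, 0.003, -0.985]] [-0.011  0.508  1.042]
campos [ 0.32108596 -0.00342615  1.11367968]
wrist 300.38391725678946 300.38391725678946 256.5350058124742 190.93709503627798 [-0.05844388  0.          0.          0.          0.        ] [[0.259, -0.966, -0.003], [-0.916, -0.247, 0.316], [-0.306, -0.079, -0.949]] [-0.6   -0.041  0.381]
campos [ 0.23449921 -0.55960054  0.37261773]
0.15 [ 0.1552413  -0.57935987  0.24937097] [-3.11313692e+00 -4.09818252e-01  2.08198283e-04] [-1.44539761  0.33182213 -0.16661731] 0.08547401568140384
```

View pics/scene0.png

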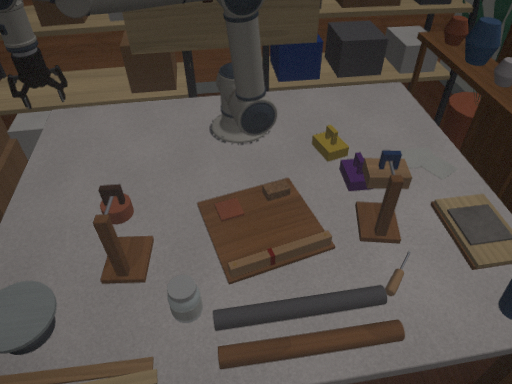

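View pics/top0.png

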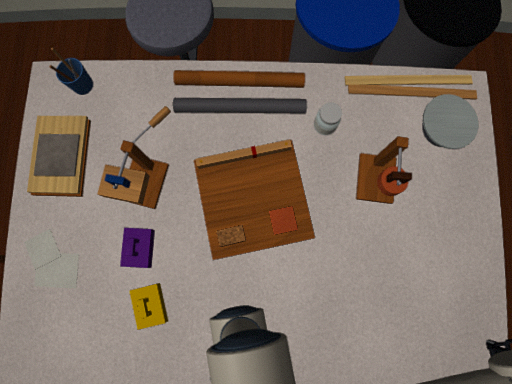

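View pics/wrist0.png

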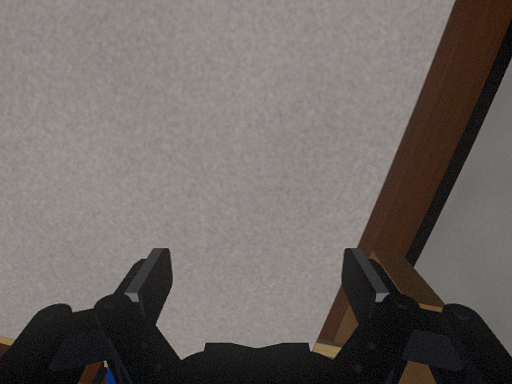

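Candidates: the blue-handled guide on the stand (top 118,182; scene 388,165). The look-alikes are purple (top 137,247), yellow (top 147,305) and the stamp (top 398,180). By the description I choose the blue one, and I'll check it in close crops.

```bash
python3 - <<'E'
import cv2,numpy as np
t=cv2.imread("pics/top0.png"); s=cv2.imread("pics/scene0.png")
a=cv2.resize(t[130:220,80:190],None,fx=7,fy=6.5,interpolation=cv2.INTER_CUBIC); cv2.imwrite("pics/ctop.png",cv2.convertScaleAbs(a,alpha=1.5))
b=cv2.resize(s[140:250,330:430],None,fx=5,fy=5,interpolation=cv2.INTER_CUBIC); cv2.imwrite("pics/csc.png",cv2.convertScaleAbs(b,alpha=1.5))
c=cv2.resize(t[130:265,185:325],None,fx=4,fy=4,interpolation=cv2.INTER_CUBIC); cv2.imwrite("pics/cboard.png",cv2.convertScaleAbs(c,alpha=1.5))
E
```

```text
(no output)
```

View pics/ctop.png

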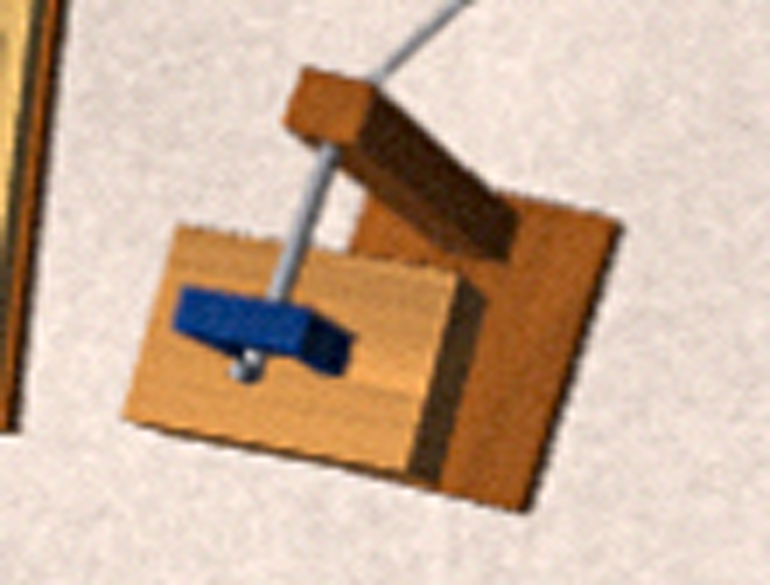

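View pics/csc.png

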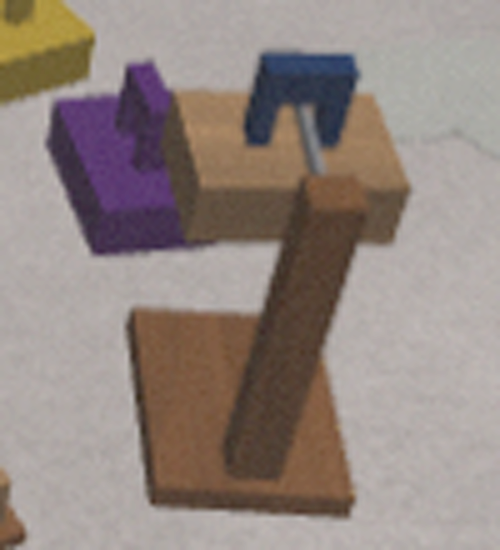

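View pics/cboard.png

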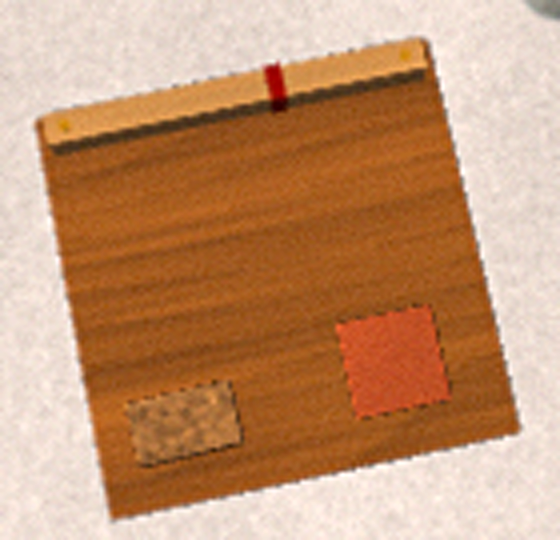

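```bash
cat > h.py <<'E'
from plant import *
import numpy as np,cv2
from scipy.spatial.transform import Rotation as Ro
def K(m): return np.array([[m["fx"],0,m["cx"]],[0,m["fy"],m["cy"]],[0,0,1.]])
def ray(m,uv):
    p=cv2.undistortPoints(np.array(uv,float).reshape(-1,1,2),K(m),np.array(m["distortion"])).reshape(-1,2)
    d=np.c_[p,np.ones(len(p))]@np.array(m["R"]); c=-np.array(m["R"]).T@np.array(m["t"]); return c,d
def onz(m,uv,z):
    c,d=ray(m,uv); return c+d*((z-c[2])/d[:,2])[:,None]
def proj(m,X):
    r=cv2.Rodrigues(np.array(m["R"],float))[0]
    return cv2.projectPoints(np.array(X,float).reshape(-1,1,3),r,np.array(m["t"],float),K(m),np.array(m["distortion"],float))[0].reshape(-1,2)
def crop(uv,off,s):
    s=np.array(s,float); return np.array(uv,float)/s-.5+.5/s+np.array(off)
E
python3 - <<'E'
from h import *
np.set_printoptions(precision=4,suppress=True)
T=camera_model("top");S=camera_model("scene")
c=lambda p:crop(p,(80,130),(7,6.5))
s=lambda p:crop(p,(330,140),5)
b=lambda p:crop(p,(185,130),4)
def rep(n,P):
    print(n,P[:,:2].tolist(),"mean",P.mean(0)[:2]); 
    print("  edges",[(round(float(np.linalg.norm(q)),4),round(float(np.degrees(np.arctan2(q[1],q[0]))),1)) for q in np.roll(P,-1,0)-P])
rep("guide top/T",onz(T,c([(180,225),(460,270),(408,470),(122,418)]),.176))
rep("guide top/S",onz(S,s([(170,92),(378,95),(410,187),(205,186)]),.176))
rep("foot/T",onz(T,c([(622,222),(530,510)]),.018))
rep("foot/S",onz(S,s([(130,312),(150,492),(352,497)]),.018))
rep("post/T",onz(T,c([(305,67),(380,85),(360,148),(285,123)]),.216))
rep("tip/T",onz(T,c([(247,362)]),.214))
rep("handle/T",onz(T,c([(180,288),(310,305),(300,355),(175,328)]),.226))
rep("board/T",onz(T,b([(520,432),(112,520)]),.012))
rep("fence/T",onz(T,b([(38,118),(427,38),(430,72),(53,145)]),.048))
rep("mark/T",onz(T,b([(271,65),(285,65),(286,106),(273,110)]),.048))
E
```

```text
guide top/T [[0.5549573575341943, 0.3844814816911572], [0.5387192591220213, 0.27904688724580834], [0.45985830367930847, 0.2921131785682095], [0.47772566402289734, 0.39882945595655916]] mean [0.5078 0.3386]
  edges [(0.1067, -98.8), (0.0799, 170.6), (0.1082, 80.5), (0.0786, -10.5)]
guide top/S [[0.4643458802959326, 0.29001048287510345], [0.4835815669881057, 0.400661250902847], [0.5570371841371969, 0.3856768946709067], [0.5403947168703367, 0.28175098871404713]] mean [0.5113 0.3395]
  edges [(0.1123, 80.1), (0.075, -11.5), (0.1053, -99.1), (0.0765, 173.8)]
foot/T [[0.5990496761548723, 0.2590736247650695], [0.466446443076278, 0.28929030419501045]] mean [0.5327 0.2742]
  edges [(0.136, 167.2), (0.136, -12.8)]
foot/S [[0.47349716941250997, 0.29122090114383314], [0.6068821084094581, 0.2577985685257994], [0.627408509292082, 0.36470034771009785]] mean [0.5693 0.3046]
  edges [(0.1375, -14.1), (0.1089, 79.1), (0.1706, -154.5)]
post/T [[0.6073793533270614, 0.32872348248361444], [0.6006134714451736, 0.3011234643726894], [0.575838772426513, 0.30615642114771036], [0.5852300762734512, 0.33389767543
[... 496 characters left out ...]
95647, -0.17165634508964175], [0.3236062594891588, 0.11767044985752974]] mean [ 0.3579 -0.027 ]
  edges [(0.2973, 103.3), (0.2973, -76.7)]
fence/T [[0.6064642954322412, 0.17844195930688153], [0.672363618700745, -0.10001670266695475], [0.6468135916920923, -0.10227553212890075], [0.5867596874913419, 0.16663442329610034]] mean [0.6281 0.0357]
  edges [(0.2862, -76.7), (0.0256, -174.9), (0.2755, 102.6), (0.023, 30.9)]
mark/T [[0.6493771003963231, 0.012326645039886414], [0.6496011995163634, 0.0022462656267710794], [0.6190477244136441, 0.0008584057780280886], [0.6158765792953997, 0.010099126700649337]] mean [0.6335 0.0064]
  edges [(0.0101, -88.7), (0.0306, -177.4), (0.0098, 108.9), (0.0336, 3.8)]
```

```bash
cat >> h.py <<'E'
def down(yaw):
    c,s=np.cos(yaw),np.sin(yaw)
    return Ro.from_matrix(np.array([[c,s,0],[s,-c,0],[0,0,-1.]])).as_rotvec()
def snap(n,f):
    m=camera_model(n); im=camera(n); cv2.imwrite(f,im[:,:,::-1]); 
    import pickle; pickle.dump({k:np.array(v) for k,v in m.items()},open(f+".pkl","wb")); return m,im
np.set_printoptions(precision=4,suppress=True)
E
python3 - <<'E'
from h import *
p=read_eef_pos()
servo_line([p[0],p[1],.40],feed=.3)
goto([.57,.02,.31],down(.232+np.pi))
print(read_t(),read_qpos(),read_eef_pos())
snap("wrist","pics/w1.png")
goto([.505,.34,.36],down(-.17+np.pi))
print(read_t(),read_qpos(),read_eef_pos())
snap("wrist","pics/w2.png")
print(read_force())
E
```

```text
3.4 [-0.0257  0.0316  1.1862 -0.0002  1.9237 -1.8271] [0.5701 0.0193 0.3101]
4.7 [ 0.5353  0.1706  0.9476 -0.0005  2.0237 -0.8649] [0.5055 0.3392 0.3598]
[ 0.2905  0.3774 -0.2933]
```

View pics/w1.png

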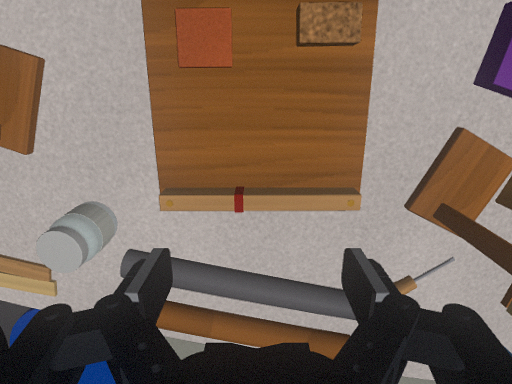

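View pics/w2.png

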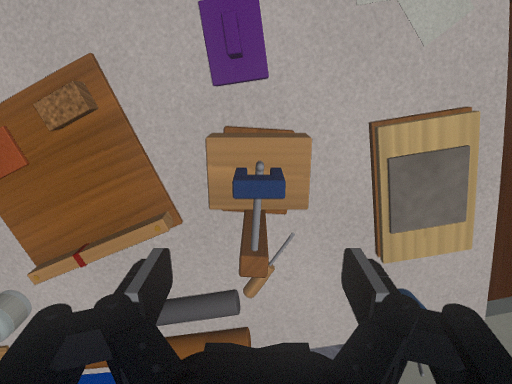

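w1 shows the board with its fence at rows 190–210 and the red mark at (239,200). w2 shows the blue-handled guide at (258,183), with the peg tip at (260,165). Next I'll measure edges.

```bash
python3 - <<'E'
import cv2,numpy as np
a=cv2.imread("pics/w1.png")[180:220,150:370]; cv2.imwrite("pics/c1.png",cv2.convertScaleAbs(cv2.resize(a,(792,144*2),interpolation=cv2.INTER_CUBIC),alpha=1.5))
b=cv2.imread("pics/w2.png")[120:285,195:325]; cv2.imwrite("pics/c2.png",cv2.convertScaleAbs(cv2.resize(b,(468,594),interpolation=cv2.INTER_CUBIC),alpha=1.5))
im=cv2.imread("pics/w1.png"); print(im[180:216,190].tolist())
E
```

```text
[[43, 79, 122], [47, 80, 126], [47, 83, 126], [37, 71, 114], [43, 72, 116], [42, 75, 117], [42, 79, 117], [48, 74, 107], [45, 66, 88], [43, 61, 86], [49, 62, 85], [46, 67, 91], [46, 67, 90], [52, 72, 98], [47, 65, 88], [66, 102, 134], [82, 123, 164], [82, 127, 167], [82, 124, 165], [80, 123, 163], [83, 123, 164], [80, 121, 159], [79, 122, 161], [76, 118, 157], [82, 121, 158], [86, 124, 162], [79, 124, 163], [75, 120, 159], [81, 120, 160], [79, 121, 157], [85, 116, 148], [137, 143, 156], [158, 161, 167], [158, 162, 171], [163, 169, 175], [161, 165, 173]]
```

View pics/c1.png

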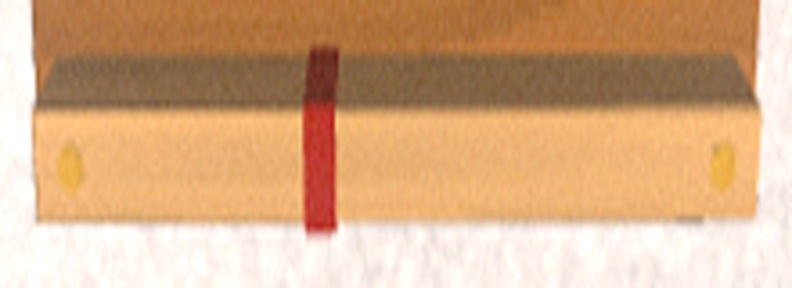

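View pics/c2.png

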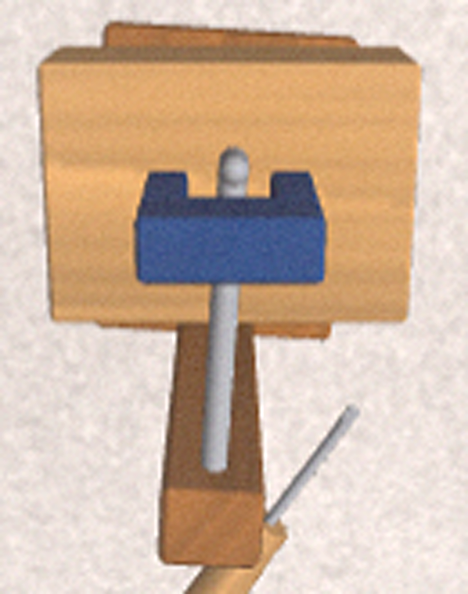

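```bash
python3 - <<'E'
from h import *
import pickle
A=pickle.load(open("pics/w1.png.pkl","rb"));B=pickle.load(open("pics/w2.png.pkl","rb"))
f=lambda p:crop(p,(150,180),(3.6,7.2)); g=lambda p:crop(p,(195,120),3.6)
def rep(n,P):
    print(n,P[:,:2].tolist(),"mean",P.mean(0)[:2]); 
    print("  edges",[(round(float(np.linalg.norm(q)),4),round(float(np.degrees(np.arctan2(q[1],q[0]))),1)) for q in np.roll(P,-1,0)-P])
rep("fence",onz(A,f([(36,107),(758,105),(757,217),(36,220)]),.048))
rep("fencebase",onz(A,f([(58,56),(735,53)]),.012))
rep("mark",onz(A,f([(304,104),(336,104),(336,218),(305,218)]),.048))
rep("handle",onz(B,g([(137,216),(325,216),(323,283),(138,281)]),.226))
rep("block",onz(B,g([(40,64),(420,66),(407,320),(52,320)]),.176))
rep("peg",onz(B,g([(226,285),(213,470)]),.2))
rep("tip",onz(B,g([(234,160)]),.214))
rep("post",onz(B,g([(163,488),(264,490),(260,563),(160,563)]),.216))
E
```

```text
fence [[0.6518688226308053, -0.09843078882561564], [0.5888804202605492, 0.16843568943986933], [0.6107038701922558, 0.17578660486678094], [0.6749221423970595, -0.09549422246989939]] mean [0.6316 0.0376]
  edges [(0.2742, 103.3), (0.023, 18.6), (0.2788, -76.7), (0.0232, -172.7)]
fencebase [[0.6536945436442453, -0.1000929928440723], [0.5894348658664565, 0.17104974087189986]] mean [0.6216 0.0355]
  edges [(0.2787, 103.3), (0.2787, -76.7)]
mark [[0.627991145235063, 0.0006406924852031668], [0.6252335071932669, 0.01239629847132448], [0.6478589291700627, 0.01736350018295256], [0.6505831584393257, 0.005768492920126755]] mean [0.6379 0.009 ]
  edges [(0.0121, 103.2), (0.0232, 12.4), (0.0119, -76.8), (0.0232, -167.2)]
handle [[0.4963844743342174, 0.31834560420676783], [0.5043028986763145, 0.36424174926231195], [0.5216937593188441, 0.3612646062765585], [0.5132081135800318, 0.3152667499383338]] mean [0.5089 0.3398]
  edges [(0.0466, 80.2), (0.0176, -9.7), (0.0468, -100.5), (0.0171, 169.6)]
block [[0.4613414348036689, 0.2933801440284217], [0.4802100223043217, 0.3995299193518105], [0.5566441157524876, 0.3867575633383183], [0.5381606343659923, 0.27971575027306794]] mean [0.5091 0.3398]
  edges [(0.1078, 79.9), (0.0775, -9.5), (0.1086, -99.8), (0.078, 169.9)]
peg [[0.5273700767499069, 0.3354887002503945], [0.5841857602359042, 0.32184318474046375]] mean [0.5558 0.3287]
  edges [(0.0584, -13.5), (0.0584, 166.5)]
tip [[0.4892969121755616, 0.34403769326086486]] mean [0.4893 0.344 ]
  edges [(0.0, 0.0)]
post [[0.5785130181754171, 0.3086853269780486], [0.5839779768256146, 0.33658678856798707], [0.6076267839704531, 0.33165624072563177], [0.6027155519273878, 0.3031541650063767]] mean [0.5932 0.32  ]
  edges [(0.0284, 78.9), (0.0242, -11.8), (0.0289, -99.8), (0.0248, 167.1)]
```

```bash
python3 - <<'E'
from h import *
o=down(-.171+np.pi)
goto([.509,.340,.30],o)
servo_line([.509,.340,.212],o,feed=.1)
hold(.2)
print(read_eef_pos(),read_force())
set_gripper(.03)
hold(.2)
print(read_t(),read_finger_gap(),read_eef_pos(),read_force())
snap("wrist","pics/w3.png"); snap("scene","pics/s3.png")
s=cv2.imread("pics/s3.png")[110:260,310:450];cv2.imwrite("pics/s3c.png",cv2.resize(s,None,fx=4,fy=4))
E
```

```text
[0.5092 0.3401 0.2128] [-0.1633  0.3517 -0.0364]
6.9667 0.04694464099940407 [0.5091 0.34   0.2123] [0.4866 0.1878 2.5607]
```

View pics/w3.png

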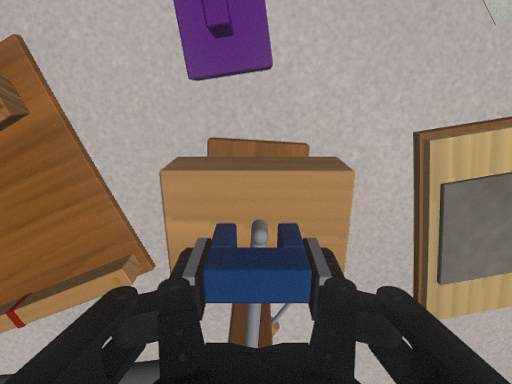

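View pics/s3c.png

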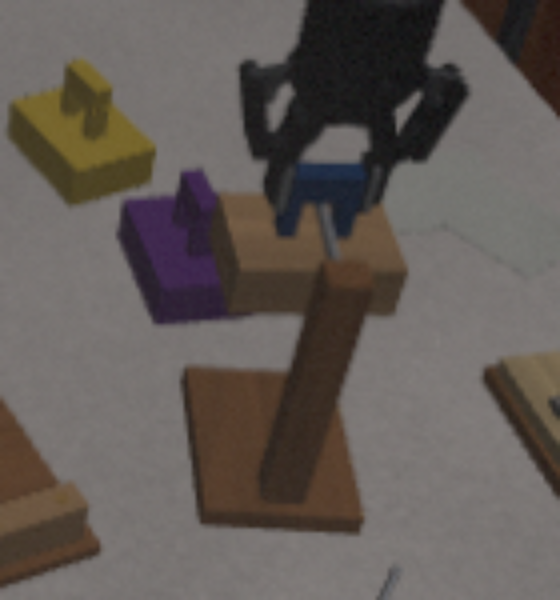

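The handle is gripped: the gap reads 47 mm, and the pads are on both ends of the blue bar (w3, 205–310, row 275). Now I'll lift it 15 mm and draw it out.

```bash
python3 - <<'E'
from h import *
p=read_eef_pos(); o=read_tcp_rot()
q=np.array(p)+[0,0,.0155]
servo_line(q,o,feed=.05); hold(.2)
print(read_eef_pos(),read_force(),read_finger_gap())
a=np.radians(-12.8); d=-np.array([np.cos(a),np.sin(a),0])
for k in (.03,.06,.10):
    servo_line(q+d*k,o,feed=.08); print(read_force(),read_eef_pos())
hold(.4)
print(read_t(),read_wrist_torque(),read_finger_gap())
snap("wrist","pics/w4.png"); snap("scene","pics/s4.png")
s=cv2.imread("pics/s4.png")[90:240,310:450];cv2.imwrite("pics/s4c.png",cv2.resize(s,None,fx=4,fy=4))
E
```

```text
[0.509  0.3399 0.2273] [ 0.0775  0.7819 -3.0046] 0.0468452914755008
[ 1.0118 -0.2215 -3.0523] [0.4794 0.3469 0.2282]
[-0.8292 -0.7238 -3.7082] [0.4503 0.3535 0.2281]
[-0.3811 -0.2421 -3.9409] [0.4114 0.3623 0.228 ]
9.8333 [-0.0153 -0.0021 -0.0038] 0.04691586712670066
```

View pics/w4.png

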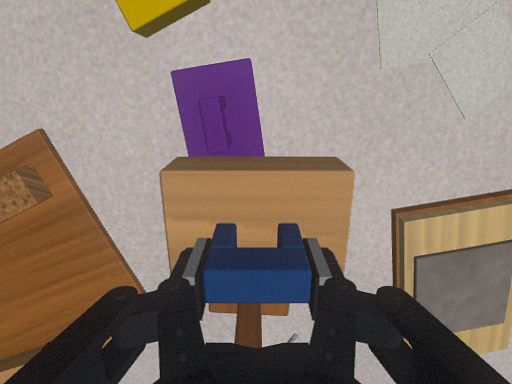

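View pics/s4c.png

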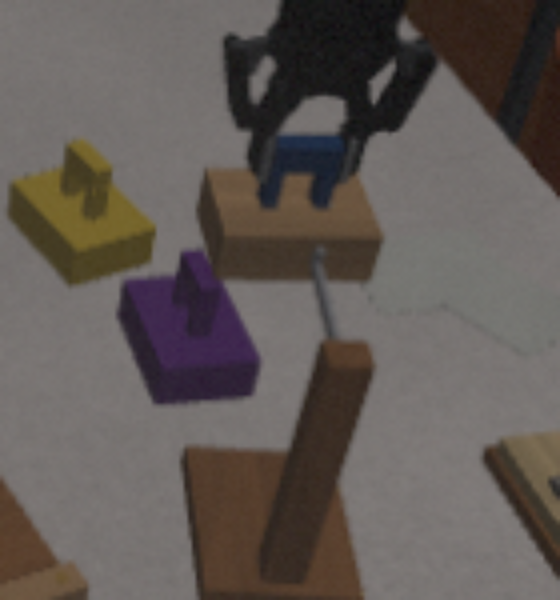

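The guide is off the peg, level and square in the jaws. Next I'll carry it above the board, stopping short of the fence.

```bash
cat >> h.py <<'E'
FY=np.radians(13.3); N=np.array([np.cos(FY),np.sin(FY),0]); MARK=np.array([.6379,.0090,0])
OP=down(FY+np.pi)
E
python3 - <<'E'
from h import *
p=np.array(read_eef_pos())
servo_line([p[0],p[1],.335],read_tcp_rot(),feed=.2)
q=MARK-.066*N
goto([q[0],q[1],.335],OP)
servo_line([q[0],q[1],.12],OP,feed=.12)
hold(.2)
print(read_t(),read_eef_pos(),read_tcp_rot(),OP,read_force(),read_finger_gap())
snap("wrist","pics/w5.png")
snap("scene","pics/s5.png")
s=cv2.imread("pics/s5.png")[110:280,190:340];cv2.imwrite("pics/s5c.png",cv2.convertScaleAbs(cv2.resize(s,None,fx=3.5,fy=3.5),alpha=1.5))
E
```

```text
14.25 [ 0.5739 -0.0062  0.1204] [-0.3637  3.1198 -0.0002] [ 0.3638 -3.1205 -0.    ] [-0.1075 -0.2926 -3.3864] 0.0468411855726016
```

View pics/w5.png

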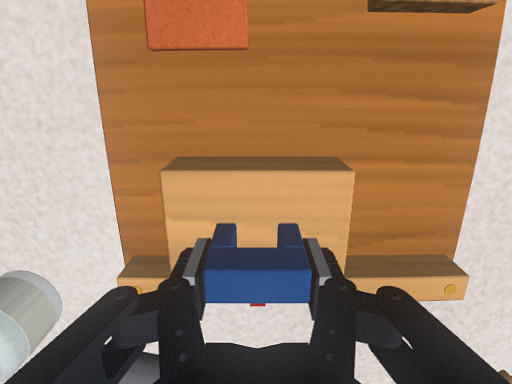

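View pics/s5c.png

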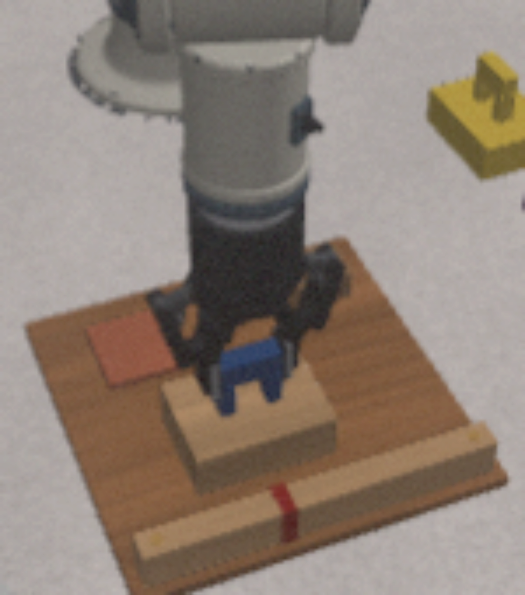

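The guide is centred on the mark: mark at column 258, handle middle at 257 in w5. The tile and cork are clear. Next is a guarded descent, then closing onto the fence.

```bash
python3 - <<'E'
from h import *
q=MARK-.066*N
def avg(n=6):
    F=[]
    for _ in range(n): F.append(read_force()); hold(.02)
    return np.mean(F,0)
servo_line([q[0],q[1],.096],OP,feed=.05)
f0=avg(); print("f0",f0)
z=.096
while z>.080:
    z-=.001; servo_line([q[0],q[1],z],OP,feed=.02); f=avg(3)-f0
    if f[2]>4: break
print("touch",z,f,read_eef_pos(),read_t())
# lateral with light pressure
g=.066
zz=z+.0015
servo_line([q[0],q[1],zz],OP,feed=.02)
while g>.046:
    g-=.001; p=MARK-g*N; servo_line([p[0],p[1],zz],OP,feed=.02); f=avg(2)-f0
    if f@N<-4: break
print("fence",g,f@N,f,read_eef_pos(),read_tcp_rot(),read_finger_gap(),read_t())
E
```

```text
f0 [-0.4386 -0.2579 -2.9341]
touch 0.087 [-2.7998  1.5905  8.1994] [ 0.5739 -0.0061  0.0884] 17.7833
fence 0.04999999999999999 -5.361774500827609 [-5.2869 -0.942   6.8012] [ 0.5885 -0.0027  0.0886] [ 0.3639 -3.1184  0.0004] 0.04697157383262015 22.5667
```

```bash
python3 - <<'E'
from h import *
f0=np.array([-.4386,-.2579,-2.9341])
def avg(n=4):
    F=[]
    for _ in range(n): F.append(read_force()); hold(.02)
    return np.mean(F,0)
g,z=.050,.0885
for k in range(40):
    f=avg()-f0; a,b=-(f@N),f[2]
    print(k,round(g,4),round(z,4),"fence",round(a,1),"down",round(b,1))
    if a>=15.5 and b>=22: break
    if a>35 or b>45: print("high");break
    if a<15.5: g-=.0004
    if b<22 and (a>9 or b<8): z-=.0004
    p=MARK-g*N; servo_line([p[0],p[1],z],OP,feed=.02)
hold(.5)
f=avg(10)-f0
print("hold",-(f@N),f,read_eef_pos(),read_tcp_rot(),read_wrist_torque(),read_finger_gap(),read_t())
open("last.txt","w").write(f"{g} {z}")
snap("wrist","pics/w6.png");snap("scene","pics/s6.png");snap("top","pics/t6.png")
s=cv2.imread("pics/s6.png")[130:280,190:340];cv2.imwrite("pics/s6c.png",cv2.convertScaleAbs(cv2.resize(s,None,fx=4,fy=4),alpha=1.6))
E
```

```text
0 0.05 0.0885 fence 5.5 down 6.1
1 0.0496 0.0881 fence 7.9 down 8.7
2 0.0492 0.0881 fence 10.3 down 9.7
3 0.0488 0.0877 fence 12.4 down 12.1
4 0.0484 0.0873 fence 15.3 down 14.9
5 0.048 0.0869 fence 17.8 down 17.6
6 0.048 0.0865 fence 18.9 down 18.4
7 0.048 0.0861 fence 19.7 down 20.2
8 0.048 0.0857 fence 20.9 down 21.6
9 0.048 0.0853 fence 22.1 down 23.8
hold 21.903770929702862 [-22.0182  -2.0695  24.0752] [ 0.5887 -0.0027  0.0886] [ 0.3634 -3.1152  0.0013] [-0.3942  3.4823  0.2421] 0.0471134760570949 26.15
```

View pics/w6.png

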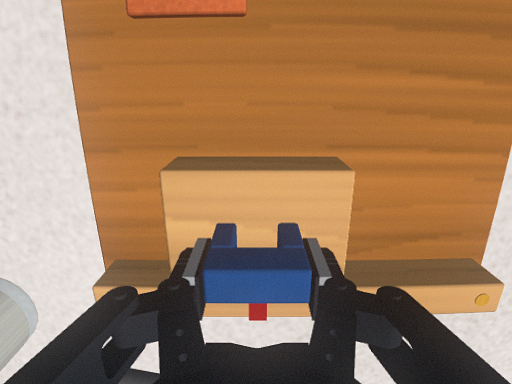

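View pics/s6c.png

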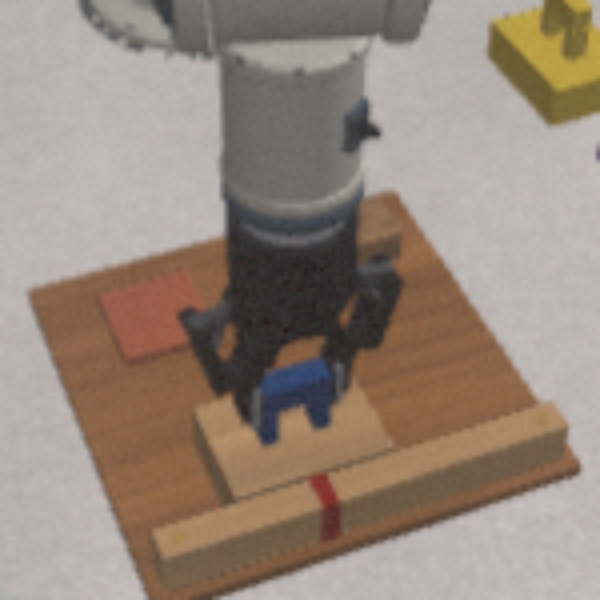

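Block is flush to the fence, with the red mark at column 258 under the handle middle (257) in w6. One steadiness check, then hand in.

```bash
python3 - <<'E'
from h import *
f0=np.array([-.4386,-.2579,-2.9341])
p=np.array(read_eef_pos())
for _ in range(4):
    hold(.25); f=np.array(read_force())-f0; print(-(f@N),f[2],np.array(read_eef_pos())-p)
R=Ro.from_rotvec(read_tcp_rot()).as_matrix(); print("tilt",np.arccos(-R[2,2]),"yaw err",np.arctan2(-R[1,0],-R[0,0])-FY)
B=pickle=None
im0=cv2.imread("pics/top0.png");im1=cv2.imread("pics/t6.png")
print("stamp/jar diff",cv2.absdiff(im0,im1)[90:215,312:415].mean())
job_done(); print(read_t())
E
```

```text
21.48175717093425 24.65969871520031 [-0.  0. -0.]
21.769201062797098 23.573698700598953 [-0.  0. -0.]
22.422940024236443 24.41134132339748 [-0.  0. -0.]
22.51701843655808 24.627048269427622 [-0.  0. -0.]
tilt 0.0052858113777959825 yaw err 0.0001985505111565533
stamp/jar diff 2.745294498381877
the job is handed in; nothing more can be done
the job is handed in; nothing more can be done
```

I lifted the blue-handled guide off its peg and set it flat on the board against the fence, centred on the red mark. I handed the job in with the gripper still holding it pressed; the clock read 26.15 s shortly before that.

**Push:** over the last second I measured about 22 N towards the fence and 24 N down. The gripper did not move in that time, and the finger gap was a steady 47 mm. These are wrist readings, so friction makes the split between board and fence uncertain. With friction assumed at 0.5, the fence still gets about 10 N and the board more than 8 N.

**Position:** the gripper was tilted 0.005 rad and turned 0.0002 rad from my measured fence direction. By its position the guide is about 0 mm from the mark along the fence and 51 mm from the fence's centre line, inside the 49–55 mm band. The wrist picture agrees, with the mark and the handle middle within a pixel.

**Everything else:** the tile and cork stayed well clear. The top view around the stamp and jar was essentially unchanged (difference about noise level). I did not measure the roller or awl separately, but nothing came near them. No check failed or disagreed.

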